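Set the spit in its notches and press the grill knob onto its D-shaft

ROBOT

A 6-joint arm with a two-finger parallel gripper is mounted at the origin on the work surface. World frame = base frame: x ahead of the robot, y to its left, z up, the work surface at z = 0. Lengths are in mm, angles in degrees, forces in N, time in s.
With the tool pointing down it reaches from about 275 to 750 mm from the base axis. Payload 10.2 kg.
Tool frame: the origin (TCP) lies on the centre line of the jaws, within the pads' length; the fingertips stand 17 mm ahead of it and the grasp point (between the pads) lies 2 mm behind it; z points along the fingers, y is the line along which they close (so a half turn about z gives the same grasp; the last joint's range is limited). The gripper opens to 88 mm and grips with 3 to 60 N. Pads are 18 mm wide; open, the fingers measure 123 mm over their backs; the gripper's body (75 mm by 187 mm) begins 45 mm behind the grasp point.
Start: joints at [-12.8, 17.928, 85.812, -0, 76.261, -12.8], TCP at [525.006, -0.013, 224.02] pointing down, gripper open.
Joint ranges: [-168.41, 168.41], [-55.51, 124.54], [10.69, 146.95], [-70.63, 250.63], [1, 178], [-165.06, 165.06]. Speed limits (degrees/s): [136.94, 136.94, 172.46, 180, 180, 180].

INTERFACE

Orientations are given as [roll, pitch, yaw] about the fixed x, y, z axes, in that order (R = Rz(yaw) Ry(pitch) Rx(roll)).
In Python, from cell import readout, optics, robot gives the robot as it stands.
- The arm moves only by the tool arm_command, never from a script. Its argument "motion" is one flat list of numbers, 7 for each row, row after row: the turn, a rotation vector about the tool's x, y, z each as a share of 2 pi rad, from -1 to 1, then the shift along the tool's x, y, z each as a share of 0.8 m, from -1 to 1, then the closure, from -1 (fully open) to 1 (shut). A call has 1 to 12 rows; each row shifts and turns the commanded pose from where the row before left it, along the tool's axes as they then stand; what a row does not reach is not made up. A row lasts 1/8 s, in which the tool goes at most 62.5 mm and 10.7 degrees, less where a joint would pass 70% of its speed; a pose out of reach is approached as far as the arm can. A call with a number of a shift or a turn outside -1 to 1 is refused whole. A call with a gripper value outside its range is refused whole. The fingers move at their own pace and stop on an object; "newtons" is the grip in N (left out, the last holds). Time passes only in rows, so rows that do not move let the fingers close. It gives the time, the measured TCP pose, the force, the opening and the grip force at its end, in the units of the state.
- readout.observe(): the state, without advancing time (a new reading comes with each control period).
- optics.snapshot(name): name is "scene" or "side" or "wrist"; returns the picture (420x560x3 uint8, red, green, blue); there is no depth.
- optics.camera_params(name): a dict with "mtx" (3x3 intrinsics, pixels), "R" (3x3) and "t" (3): a world point X has camera coordinates R X + t. Camera axes: x right, y down, z forward; pixel columns grow to the right and rows downward; lengths in mm; the calibration is good to about 2 mm. The wrist camera is an equidistant fisheye: a pixel r from the principal point sees the ray r / f radians off the axis. A picture is of the moment at which its call begins: read the wrist's pose just before it. camera_params takes no time and is no camera call; for the wrist camera it gives the pose at the moment of the call.
- robot.finish_job(): hands the job in; it is judged then, once.
The state is a dict: "clock": time; "q": joint angles; "qvel": joint speeds; "joint_efforts": joint torques, N m; "tool_pos": TCP position; "tcp_rot": TCP orientation; "ft_force": force on the tool from outside, world axes, zero at the start; "torque": the same for the moment, N m; "finger_gap": finger opening in mm; "gripper_force": force on a finger pad.
Only numpy, scipy, OpenCV 4.12 (cv2) and the standard library are available. Lean on these libraries where they do the work, as an engineer would, in place of code of your own. Each camera call takes 0.05 s, during which the arm holds its last target. There are 200 camera calls.

TASK

Get the table-top grill ready to light: lay the steel spit level in the two V-notched supports of the grill, its square collars outside the supports, and let go of it. Then take the loose control knob, turn it to match the D-shaped valve shaft on the grill, push it fully home and press it right down against the valve spring. Finish while still gripping the knob and holding it pressed down, the spit resting in its notches and the other things on the board left alone.

Things in the scene. Friction and masses are not known exactly. Their poses are not given: they have to be found in the camera images.
- grill: fixed table-top gas grill, a steel box 280 (x) x 340 (y) mm, flat top 60 mm above the table. Origin: centre of its underside, at table height. On its top: a round burner 124 mm across, up to 84 mm high, centred at x = +30 mm; the valve shaft at x = -100 mm, y = 0; two upright spit supports (see point rest).
- rest (a point): point in the air midway between the grill's two V-notches: where the middle of the seated spit lies, 130.5 mm above the table. Axes as the grill's; the seated rod lies along y. The notches are on top of upright supports at y = +100 and -100 mm from here, 6 mm thick along y; 90 degree V, open upward, vertex 122 mm and tips about 141 mm above the table.
- spit: steel spit: round rod, 12 mm diameter, square collars (22 x 22, 10 thick) at x = +120 and -120 mm, round wooden handle 19 mm thick from x = +135 to +210, point at x = -165. Origin: on the rod's axis midway between the collars, within 5 mm of the balance point; x towards the handle. Starts lying on the board on its collars, axis 11 mm above the board. 0.2 to 0.4 kg. Seats either way round, 12 mm play.
- knob: loose knob standing on the board, open side down. Origin: centre of its underside, z up. Round aluminium skirt 56 mm across, 20 mm high; on it a black grip bar 14 mm wide (y), from 20 to 46 mm above the origin, from x = -24 to +20 mm, then tapering to a point at x = +34. Below, a D-shaped blind bore 18 mm across, 18 mm deep, its flat 5 mm from the axis at +x, under the point. 80 to 150 g.
- valve_tip (a point): centre of the tip of the upright steel D-shaft: 16 mm diameter, 30 mm out of the grill's top (tip 90 mm above the table unpressed), top 4 mm tapered. Its flat is 4 mm from the axis on this point's +x side, towards the burner. It cannot turn; it moves down when pressed. The knob matches when its +x points along this +x (some 8 degrees of play); fully home its origin is 18 mm below this point.
- valve (a joint): how far the valve shaft is pressed down, in m: 0 = up, 0.006 = down at its stop. A spring pushes it up with about 4 N at the top and 10 N at the stop.
- board: fixed dark hardwood board, 600 (x) x 550 (y) x 20 mm. Origin: centre of its underside at table height; its top is 20 mm above the table. Spit, knob and bystanders start on it.
- dish: bystander: round cast iron dish with two ear handles, 144 mm across, 30 mm high, 188 mm over the ears. Origin: centre of its underside.
- bottle: bystander: empty green glass bottle, 72 mm diameter, 288 mm tall. Origin: centre of its underside.
- tongs: bystander: stainless tongs lying flat, about 242 mm long along x, 57 mm wide, 16 mm high. Origin: under their middle.
- shaker: bystander: round aluminium salt shaker, 46 mm diameter, 66 mm high, with its flip lid standing open to 95 mm. Origin: centre of its underside.
- knob_point (a point): the pointed end of the knob's grip bar, at its top: 34 mm to +x and 46 mm up from the knob's origin.
There are look-alikes about, which are no part of the job. What is shaped like the knob but blue, brown or orange is not meant.

How it is judged (in metres and radians):
On the way, in this order (a step that is already met when the one before it is completed fails the run):
1. the spit lies level in both notches and is let go (x of spit in the frame of rest between -0.004 and 0.004 m and y of spit in the frame of rest between -0.016 and 0.016 m and z of spit in the frame of rest between -0.004 and 0.004 m and angle between the x axis of spit and the y axis of rest, either way round below 0.04 rad and contact force between each of the fingers, the arm and spit below 0.1 N and linear speed of spit below 0.02 m/s), for 0.3 s.
2. the knob is fully home on the shaft (z of knob in the frame of valve_tip below -0.0155 m and horizontal distance between knob and valve_tip below 0.003 m and angle between the x axis of knob and the x axis of valve_tip, either way round below 0.25 rad and angle between the z axis of knob and the z axis of valve_tip, either way round below 0.12 rad and x of knob_point in the frame of valve_tip above 0.02 m), for 0.1 s.
At the end, for the whole second after the job is handed in: Spit in both notches (middle within 4 mm across and in height, 16 mm along; axis 0.04 rad), still, untouched. Knob matched and home: 15.5 mm or more onto the shaft, within 3 mm and 0.25 rad, upright within 0.12 rad. Shaft pressed down over 4.2 mm; fingers on the knob with over 2 N (all of step 1 and all of step 2 and value of joint valve above 0.0042 m and contact force between the fingers and knob above 2 N); the arm keeps its last pose, push and grip.
It fails at once if a bystander (dish, bottle, tongs or shaker) is shoved more than 30 mm or tipped (distance of any of dish, bottle, tongs, shaker from where it was at the start of the episode above 0.03 m or angle between any of bottle, shaker's own z axis and vertical above 0.5 rad).
It also fails if it takes over 64 s, if anything falls off the work surface, if the arm or the gripper's body presses on something with over 40 N, if the wrist force passes 120 N, or if a joint passes its speed limit or range.

## Working session

There is one attempt and no reset: what is moved stays moved. The work goes in short steps, Python scripts to look and compute and a tool call to move; the robot and the scene stay as the last step left them, time stands still between calls to the robot, and variables do not carry over. Pictures are saved under pics/ and viewed, at most 10 in all, crops included, and the job is handed in when it is done.

Besides the shell and the picture viewer there is one more tool, called after "Request:" by a JSON object that holds its "fn" and its "kwargs". arm_command: Moves the arm, as the interface text tells. Shift numbers are shares of 0.8 m and turn numbers shares of 2 pi rad, none past 1 either way. Its arguments: {"type":"object","properties":{"motion":{"type":"array"},"newtons":{"type":"number"}},"required":["motion"]}

```bash
ls; mkdir -p pics
python3 - <<'E'
from cell import readout, optics, robot
import cv2, numpy as np
print(readout.observe())
for n in ("scene","side","wrist"):
    im=optics.snapshot(n); cv2.imwrite(f"pics/{n}0.png",im[:,:,::-1]); p=optics.camera_params(n)
    np.savez(f"{n}0.npz",im=im,**p); print(n,p)
E
```

```text
pics
{'clock': 0.0, 'q': array([-1.28007183e+01,  1.79601881e+01,  8.58528030e+01,  1.14468499e-03,
        7.62621084e+01, -1.27991952e+01]), 'qvel': array([-0.05708684,  0.01425312,  0.0551697 , -0.09362866, -0.0079877 ,
       -0.06724773]), 'joint_efforts': array([-1.80187753e-04, -4.02218950e+01, -2.52264959e+01,  6.94810320e-02,
        3.53677373e-02, -8.52248218e-05]), 'tool_pos': array([5.24737779e+02, 4.49308316e-02, 2.23462370e+02]), 'tcp_rot': array([-1.79927013e+02, -1.77211229e-02,  8.99981930e+01]), 'ft_force': array([ 0.09065039,  0.38169122, -0.39667041]), 'torque': array([ 0.02632099, -0.09471593, -0.02054576]), 'gripper_force': 0.0, 'finger_gap': 88.19921831783202}
scene {'mtx': array([[529.77366354,   0.        , 279.58066257],
       [  0.        , 529.77366354, 203.58199341],
       [  0.        ,   0.        ,   1.        ]]), 'R': array([[ 0.83065559,  0.55670442,  0.00956457],
       [ 0.46365125, -0.68209605, -0.56548431],
       [-0.30828366,  0.47415732, -0.82470359]]), 't': array([-354.66223075, -278.09129688, 1545.88802172])}
side {'mtx': array([[393.60021978,   0.        , 276.8516915 ],
       [  0.        , 393.60021978, 212.34160805],
       [  0.        ,   0.        ,   1.        ]]), 'R': array([[ 0.95360707, -0.30052759,  0.0177966 ],
       [-0.15986078, -0.55557488, -0.8159541 ],
       [ 0.25510406,  0.77525462, -0.57784271]]), 't': array([-526.761794  ,   86.73104129,  902.73830857])}
wrist {'mtx': array([[325.1922621 ,   0.        , 278.77001556],
       [  0.        , 325.1922621 , 212.28914771],
       [  0.        ,   0.        ,   1.        ]]), 'R': array([[ 9.99999869e-01,  4.48066708e-04, -2.48358978e-04],
       [ 5.04135609e-04, -9.46875792e-01,  3.21599099e-01],
       [-9.10672545e-05, -3.21599182e-01, -9.46875894e-01]]), 't': array([-525.30730858,  -43.97501938,  391.22499973])}
```

View pics/scene0.png

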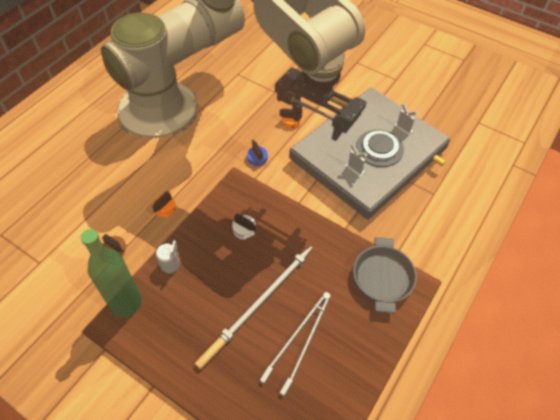

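View pics/side0.png

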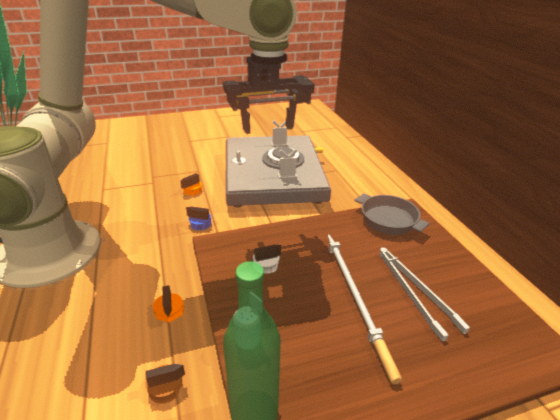

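View pics/wrist0.png

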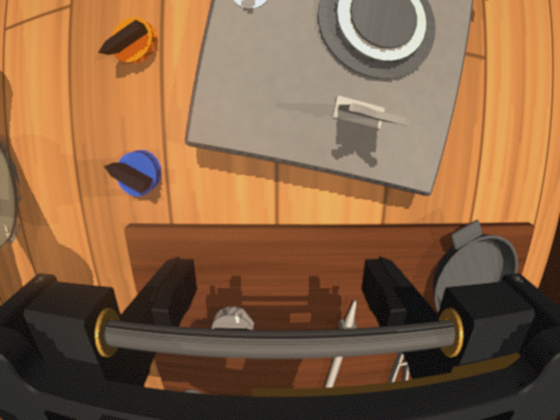

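Scene view: the knob candidates are silver on board (244,226), blue (257,155), orange (288,120), orange (165,204) and brown (112,243). I choose silver (244,226). Spit candidates are the handled rod, point (309,250) to handle end (200,364), and the tongs (300,340). I choose the rod with the wooden handle. The grill is at about (370,150).

```bash
cat > h.py <<'E'
import numpy as np, cv2
def ray(p,uv,fish=False):
    K=p["mtx"];x=(uv[0]-K[0,2])/K[0,0];y=(uv[1]-K[1,2])/K[1,1]
    if fish:
        r=np.hypot(x,y);d=np.array([x/r*np.sin(r),y/r*np.sin(r),np.cos(r)])
    else: d=np.array([x,y,1.])
    R=p["R"];return -R.T@p["t"],R.T@d/np.linalg.norm(d)
def plane(p,uv,z,fish=False):
    c,d=ray(p,uv,fish);return c+d*(z-c[2])/d[2]
def tri(rs):
    A=sum(np.eye(3)-np.outer(d,d) for c,d in rs);b=sum((np.eye(3)-np.outer(d,d))@c for c,d in rs)
    return np.linalg.solve(A,b)
E
python3 - <<'E'
from h import *
np.set_printoptions(precision=1,suppress=True)
P={n:dict(np.load(f"{n}0.npz")) for n in("scene","side","wrist")}
def sh(l,n,uv,z): print(l,n,plane(P[n],uv,z,n=="wrist"))
for n,a,b in(("scene",(309,250),(200,364)),("side",(330,238),(397,380))): sh("tip",n,a,31);sh("hend",n,b,31)
sh("collar","scene",(228,335),31);sh("collar2","scene",(300,260),31)
sh("collar","side",(376,337),31);sh("collar2","side",(335,246),31)
sh("knob","scene",(244,230),35);sh("knob","side",(267,262),35)
sh("gc","wrist",(190,144),60);sh("gc","wrist",(433,192),60)
sh("burner","wrist",(383,19),84);sh("burner","scene",(380,146),84);sh("burner","side",(284,155),84)
for n,u in(("scene",(290,155)),("scene",(371,212)),("scene",(448,144))): sh("gc",n,u,60)
sh("shaft","side",(239,152),90)
sh("supA","scene",(356,152),132);sh("supB","scene",(404,112),132)
sh("supA","side",(288,158),132);sh("supB","side",(280,127),132)
for l,a in(("dish",(384,275)),("shaker",(168,260)),("bottle",(123,310)),("tongs",(326,297))): sh(l,"scene",a,30)
big=np.vstack([cv2.resize(P[n]["im"][y:y+h,x:x+w],(780,290),interpolation=3) for n,x,y,w,h in(("scene",190,200,160,60),("side",210,110,160,60))])
cv2.imwrite("pics/crop1.png",big[:,:,::-1])
E
```

```text
tip scene [ 623.7 -169.7   31. ]
hend scene [ 580.3 -524.2   31. ]
tip side [ 625.  -175.8   31. ]
hend side [ 582.5 -532.7   31. ]
collar scene [ 590.7 -442.3   31. ]
collar2 scene [ 620.5 -204.    31. ]
collar side [ 591.  -450.7   31. ]
collar2 side [ 624.2 -205.2   31. ]
knob scene [ 466.3 -212.8   35. ]
knob side [ 461.5 -217.    35. ]
gc wrist [434.6  47.8  60. ]
gc wrist [697.5  -1.8  60. ]
burner wrist [622.6 173.   84. ]
burner scene [626.  165.2  84. ]
burner side [619.7 150.5  84. ]
gc scene [440.8  26.8  60. ]
gc scene [699.2 -11.9  60. ]
gc scene [765.2 293.5  60. ]
shaft side [497.5 191.5  90. ]
supA scene [599.4  74.1 132. ]
supB scene [636.2 261.2 132. ]
supA side [593.4  42.7 132. ]
supB side [634.5 237.1 132. ]
dish scene [ 800.5 -128.3   30. ]
shaker scene [ 366.4 -375.6   30. ]
bottle scene [ 366.1 -525.1   30. ]
tongs scene [ 718.5 -249.6   30. ]
```

View pics/crop1.png

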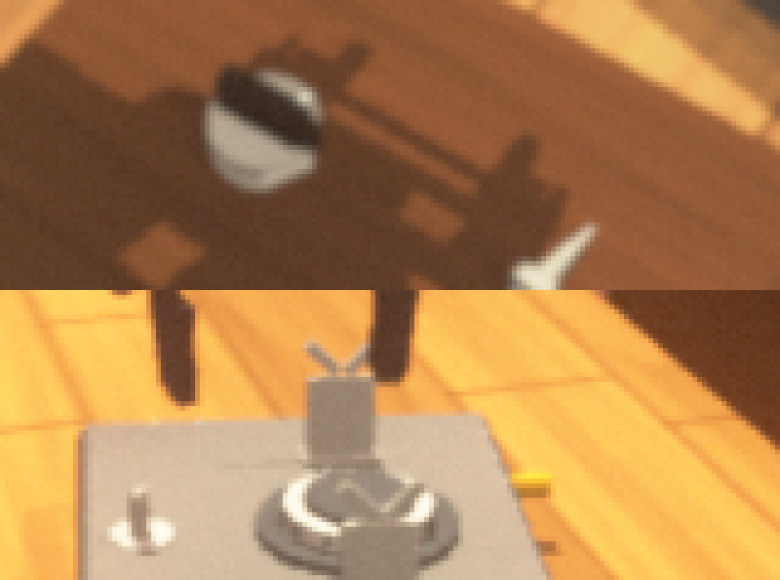

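The crop confirms the silver knob with a dark bar at scene ≈(244,226). The near V is at side ≈(288,152), the far V at (280,127) and the shaft at (239,152). Next I look at the grill from above with the wrist camera.

Request:
{"fn": "arm_command", "kwargs": {"motion": [0, 0, 0, 0.078, 0, 0, -1, 0, 0, 0, 0.078, 0, 0, -1, 0, 0, 0, 0.078, 0, 0, -1, 0, 0, 0.0295, 0, 0, 0, -1, 0, 0, 0.0295, 0, 0, 0, -1, 0, 0, 0.0295, 0, 0, 0, -1, 0, 0, 0.0295, 0, 0, 0, -1, 0, 0, 0.0295, 0, 0, 0, -1, 0, 0, 0.0295, 0, 0, 0, -1, 0, 0, 0.0295, 0, 0, 0, -1, 0, 0, 0.0295, 0, 0, 0, -1, 0, 0, 0.0295, 0, 0, 0, -1]}}

```text
clock: 1.65
tool_pos: [524.9, 187.2, 223.7]
tcp_rot: [180.0, 0.0, -5.9]
ft_force: [-0.4, 0.1, -0.7]
finger_gap: 88.2
gripper_force: 0.0
```

```bash
cat >> h.py <<'E'
def shot(n,tag):
    from cell import readout,optics
    p=optics.camera_params(n);im=optics.snapshot(n);np.savez(f"{tag}.npz",im=im,**p);cv2.imwrite(f"pics/{tag}.png",im[:,:,::-1])
    o=readout.observe();print(o["clock"],o["tool_pos"].round(1),o["tcp_rot"].round(1),o["q"].round(1));return p,im
E
python3 -c "from h import *;shot('wrist','w1')"
```

```text
1.7 [524.9 187.1 223.8] [180.    0.   -6.4] [  7.6  22.   80.1  -0.   77.9 103.9]
```

View pics/w1.png

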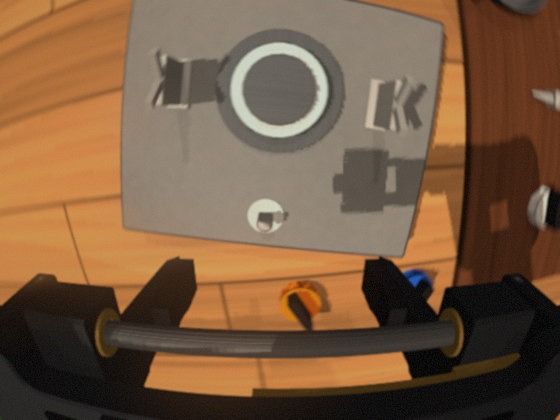

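Run:
```python
import cv2,numpy as np
im=cv2.imread("pics/w1.png")
f=lambda x,y:cv2.resize(im[y:y+60,x:x+80],(400,300),interpolation=cv2.INTER_NEAREST)
cv2.imwrite("pics/w1c.png",np.vstack([np.hstack([f(130,45),f(355,70)]),np.hstack([f(230,190),f(240,60)])]))
```

```text
(no output)
```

View pics/w1c.png

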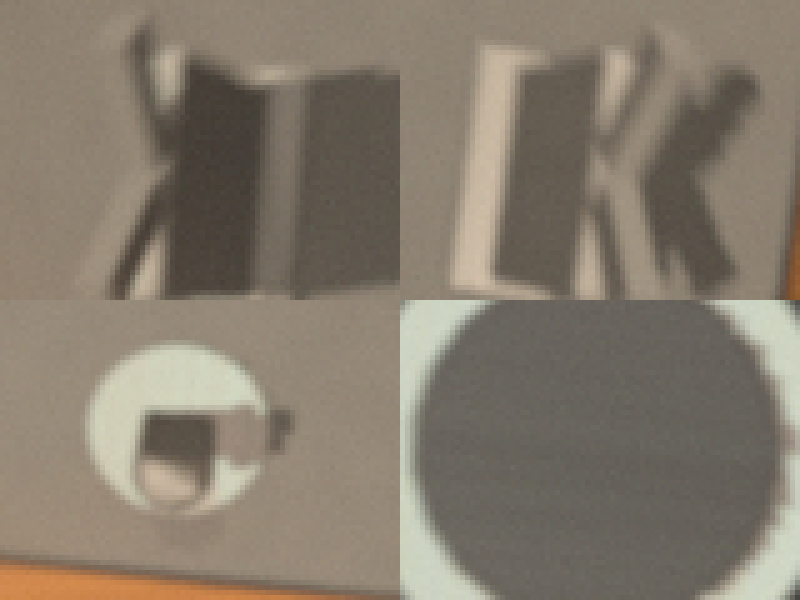

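The crop shows the left V vertex at ≈(164.4,78), the right at ≈(394,103), the D-tip centre at ≈(265.6,226) with its flat towards the burner, and the white base disc at ≈(265.6,216).

Run:
```python
from h import *
np.set_printoptions(precision=2,suppress=True)
P=dict(np.load("w1.npz"));im=P["im"].astype(int)
L=plane(P,(164.4,78),122,1);R=plane(P,(394,103),122,1);print(L,R,np.linalg.norm(L-R))
m=((im.min(2)>190)).astype(np.uint8)
for (x,y,w,h,z) in((240,200,60,45,60.5),(220,25,130,130,84)):
    s=np.zeros_like(m);s[y:y+h,x:x+w]=m[y:y+h,x:x+w]
    c=max(cv2.findContours(s,0,2)[0],key=cv2.contourArea)
    hull=cv2.convexHull(c)[:,0]
    W=np.array([plane(P,u,z,1) for u in c[:,0]])[:,:2].astype(np.float32)
    (ctr,r)=cv2.minEnclosingCircle(W);e=cv2.fitEllipse(W);print(x,ctr,r,e,len(W))
print("tip",plane(P,(265.6,226),90,1), "ang",np.degrees(np.arctan2(*(L-R)[[1,0]]))-90)
for z,e in((60,(126,229)),(60,(406,256)),(60,(442,22))):print(plane(P,e,z,1))
```

```text
[645.49 269.31 122.  ] [605.18  83.67 122.  ] 189.96841385953212
240 (506.05816650390625, 192.39048767089844) 2.8453052043914795 ((505.8708801269531, 192.21995544433594), (3.30407452583313, 5.515836238861084), 86.56319427490234) 12
220 (624.3737182617188, 177.26025390625) 42.70097732543945 ((624.0858154296875, 176.97328186035156), (79.15760040283203, 80.10784149169922), 110.2394027709961) 279
tip [496.79 203.31  90.  ] ang -12.252854532421381
[497.24 368.75  60.  ]
[429.95  47.    60.  ]
[693.83  -4.32  60.  ]
```

Request:
{"fn": "arm_command", "kwargs": {"motion": [0, 0, -0.0275, 0, 0, 0, -1, 0, 0, -0.0275, 0, 0, 0, -1, 0, 0, -0.0275, 0, 0, 0, -1, 0, 0, -0.0275, 0, 0, 0, -1, 0, 0, -0.0275, 0, 0, 0, -1, 0, 0, -0.0275, 0, 0, 0, -1, 0, 0, -0.0275, 0, 0, 0, -1, 0, 0, -0.0275, 0, 0, 0, -1, 0, 0, -0.0275, 0, 0, 0, -1, 0, 0, 0, -0.069, 0.02, 0, -1, 0, 0, 0, -0.069, 0.02, 0, -1, 0, 0, 0, -0.069, 0.02, 0, -1]}}

```text
clock: 3.2
tool_pos: [554.0, 15.6, 223.9]
tcp_rot: [-180.0, -0.0, 83.7]
ft_force: [-0.7, 1.1, 0.5]
finger_gap: 88.3
gripper_force: 0.0
```

Request:
{"fn": "arm_command", "kwargs": {"motion": [0, 0, 0, -0.069, 0.02, 0.0125, -1, 0, 0, 0, -0.069, 0.02, 0.0125, -1, 0, 0, 0, -0.069, 0.02, 0.0125, -1, 0, 0, 0, -0.069, 0.02, 0.0125, -1, 0, 0, 0, -0.069, 0.02, 0.0125, -1, 0, 0, 0, -0.069, 0.02, 0.0125, -1, 0, 0, 0, 0, 0, 0, -1]}}

```text
clock: 4.08
tool_pos: [610.9, -326.1, 161.3]
tcp_rot: [-179.8, -0.1, 83.4]
ft_force: [-0.0, 0.5, -0.2]
finger_gap: 88.3
gripper_force: 0.0
```

```bash
python3 -c "from h import *;shot('wrist','w2')"
```

```text
4.125 [ 611.4 -323.9  162.4] [-1.799e+02 -1.000e-01  8.350e+01] [-37.6  42.4  56.5   0.   81.2 -31.1]
```

View pics/w2.png

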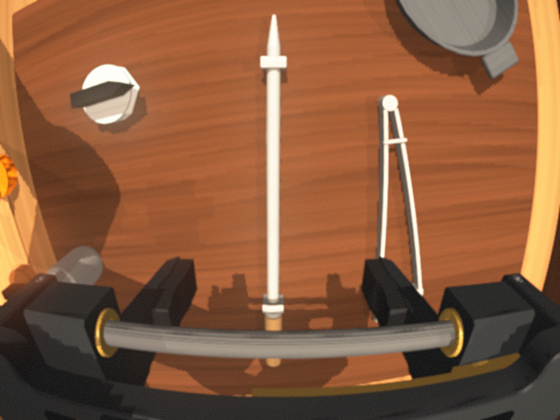

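Wrist view: the rod runs straight down column ≈273 with collars at (273,62) and (273,304). The knob skirt is at ≈(110,95), with its bar from (72,100) to a point at (138,87).

Run:
```python
from h import *
np.set_printoptions(precision=2,suppress=True)
P=dict(np.load("w2.npz"));im=P["im"].astype(int)
W=[]
for r in range(85,285,10):
    c=np.where(im[r,250:300].min(1)>140)[0]+250
    if len(c): W.append(plane(P,(c.mean(),r),31,1)[:2])
W=np.array(W,np.float32);vx,vy,x0,y0=cv2.fitLine(W,2,0,.01,.01).ravel();print("ang",np.degrees(np.arctan2(vy,vx)),x0,y0)
a=plane(P,(273,62),35,1);b=plane(P,(273,304),35,1);print(a,b,np.linalg.norm(a-b),(a+b)/2)
# knob
hsv=cv2.cvtColor(P["im"],cv2.COLOR_RGB2HSV)
roi=np.zeros(im.shape[:2],np.uint8);roi[55:135,60:150]=1
sk=((hsv[...,2]>120)&(hsv[...,1]<70)).astype(np.uint8)*roi
bar=((hsv[...,2]<75)&(hsv[...,1]<130)).astype(np.uint8)*roi
for n,m,z in(("skirt",sk,40),("bar",bar,66)):
    m=cv2.morphologyEx(m,cv2.MORPH_OPEN,np.ones((3,3)))
    c=max(cv2.findContours(m,0,2)[0],key=cv2.contourArea)[:,0]
    w=np.array([plane(P,u,z,1)[:2] for u in c],np.float32)
    print(n,len(c),c.min(0),c.max(0),cv2.minEnclosingCircle(w),cv2.minAreaRect(w))
print("tip",plane(P,(138,87),66,1),"tail",plane(P,(72,100),66,1))
```

```text
ang 83.079475 607.1687 -310.9061
[ 620.29 -202.82   35.  ] [ 591.9  -440.48   35.  ] 239.3452447889324 [ 606.09 -321.65   35.  ]
skirt 120 [82 65] [138 123] ((465.47503662109375, -201.99977111816406), 32.00107192993164) ((465.37841796875, -203.3029022216797), (56.02117156982422, 63.061973571777344), 78.14958953857422)Traceback (most recent call last):
  File "<stdin>", line 17, in <module>
ValueError: max() iterable argument is empty
```

Request:
{"fn": "arm_command", "kwargs": {"motion": [0, 0, 0, 0.003, -0.0065, 0.05, -1, 0, 0, 0, 0, 0, 0.05, -1, 0, 0, 0, 0, 0, 0.04, -1, 0, 0, 0, 0, 0, 0.01, -1, 0, 0, 0, 0, 0, 0, -1]}}

```text
clock: 4.75
tool_pos: [607.6, -319.2, 45.1]
tcp_rot: [180.0, 0.0, 83.6]
ft_force: [0.1, 0.3, 0.1]
finger_gap: 88.0
gripper_force: 0.0
```

Request:
{"fn": "arm_command", "kwargs": {"motion": [0, 0, 0, 0, 0, 0.004, -1, 0, 0, 0, 0, 0, 0, 1, 0, 0, 0, 0, 0, 0, 1, 0, 0, 0, 0, 0, 0, 1, 0, 0, 0, 0, 0, 0, 1, 0, 0, 0, 0, 0, 0, 1, 0, 0, 0, 0, 0, 0, 1, 0, 0, 0, 0, 0, 0, 1], "newtons": 45}}

```text
clock: 5.75
tool_pos: [607.1, -319.7, 40.8]
tcp_rot: [-180.0, -0.0, 83.5]
ft_force: [1.7, -0.1, 0.8]
finger_gap: 20.2
gripper_force: 0.0
```

Request:
{"fn": "arm_command", "kwargs": {"motion": [0, 0, 0, 0, 0, 0, 1, 0, 0, 0, 0, 0, 0, 1, 0, 0, 0, 0, 0, 0, 1, 0, 0, 0, 0, 0, -0.03, 1, 0, 0, 0, 0, 0, -0.06, 1, 0, 0, 0, 0, 0, -0.065, 1, 0, 0, 0, 0, 0, -0.07, 1]}}

```text
clock: 6.62
tool_pos: [606.8, -319.5, 222.4]
tcp_rot: [-180.0, -0.0, 83.5]
ft_force: [0.2, -0.4, -0.2]
finger_gap: 0.2
gripper_force: 0.0
```

Run:
```python
from h import *
shot('wrist','w3')
from cell import readout
o=readout.observe();print(o["ft_force"],o["torque"],o["finger_gap"],o["gripper_force"])
np.set_printoptions(precision=2,suppress=True)
P=dict(np.load("w3.npz"));im=P["im"].astype(int)
# rod position in image
for r in (30,60,100,150,200,250,280):
    c=np.where(im[r,240:310].min(1)>150)[0]+240
    print(r,(c.min(),c.max()) if len(c) else None)
```

```text
6.675 [ 608.5 -320.7  231.4] [179.4   0.4  83.5] [-37.5  39.3  51.8   0.   88.2 -31. ]
[ 1.00563658 -0.65629017  5.95144055] [ 0.00224765 -0.02565073 -0.04672095] 0.6788258388920702 0.0
30 None
60 (np.int64(274), np.int64(283))
100 (np.int64(274), np.int64(283))
150 (np.int64(273), np.int64(282))
200 (np.int64(273), np.int64(282))
250 (np.int64(273), np.int64(281))
280 None
```

View pics/w3.png

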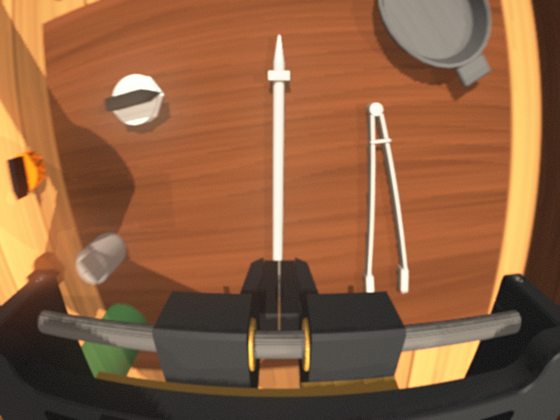

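Wrist view: fingers shut and empty. The rod still lies on the board (column ≈278, collar at (279,76)) because the grip slid off it. I'll retry deeper.

Request:
{"fn": "arm_command", "kwargs": {"motion": [0, 0, 0, 0, 0, 0, -0.1, 0, 0, 0, 0, 0, 0, -0.1, 0, 0, 0, 0, 0, 0, -0.1, 0, 0, 0, 0, 0, 0.06, -0.1, 0, 0, 0, 0, 0, 0.07, -0.1, 0, 0, 0, 0, 0, 0.07, -0.1, 0, 0, 0, 0, 0, 0.02, -0.1, 0, 0, 0, 0, 0, 0, -0.1, 0, 0, 0, 0, 0, 0, -0.1]}}

```text
clock: 7.8
tool_pos: [608.2, -320.5, 47.4]
tcp_rot: [179.8, 0.1, 83.5]
ft_force: [-0.7, 0.8, -1.0]
finger_gap: 48.4
gripper_force: 0.0
```

Request:
{"fn": "arm_command", "kwargs": {"motion": [0, 0, 0, 0, 0, 0.007, -0.1, 0, 0, 0, 0, 0, 0.003, -0.1, 0, 0, 0, 0, 0, 0, -0.1]}}

```text
clock: 8.18
tool_pos: [607.1, -319.7, 36.8]
tcp_rot: [-180.0, -0.0, 83.5]
ft_force: [-0.2, 0.5, 0.3]
finger_gap: 48.5
gripper_force: 0.0
```

Run:
```python
from cell import readout
for i in range(6):
    o=readout.observe();print(o["clock"],o["tool_pos"].round(1),o["ft_force"].round(1))
```

```text
8.175 [ 607.1 -319.7   36.8] [-0.2  0.5  0.3]
8.175 [ 607.1 -319.7   36.8] [-0.2  0.5  0.3]
8.175 [ 607.1 -319.7   36.8] [-0.2  0.5  0.3]
8.175 [ 607.1 -319.7   36.8] [-0.2  0.5  0.3]
8.175 [ 607.1 -319.7   36.8] [-0.2  0.5  0.3]
8.175 [ 607.1 -319.7   36.8] [-0.2  0.5  0.3]
```

Request:
{"fn": "arm_command", "kwargs": {"motion": [0, 0, 0, 0, 0, 0, 1, 0, 0, 0, 0, 0, 0, 1, 0, 0, 0, 0, 0, 0, 1, 0, 0, 0, 0, 0, 0, 1, 0, 0, 0, 0, 0, 0, 1, 0, 0, 0, 0, 0, 0, 1], "newtons": 45}}

```text
clock: 8.93
tool_pos: [607.1, -319.7, 36.8]
tcp_rot: [180.0, 0.0, 83.5]
ft_force: [0.3, -0.1, 0.5]
finger_gap: 0.5
gripper_force: 0.0
```

Run:
```python
from h import *
_,w=shot('wrist','w4');_,s=shot('side','s4');_,c=shot('scene','c4')
f=lambda im,x,y,w_,h:cv2.resize(im[y:y+h,x:x+w_],(400,300),interpolation=2)
cv2.imwrite("pics/m4.png",np.vstack([np.hstack([cv2.resize(w,(400,300)),f(w,220,230,120,90)]),np.hstack([f(s,290,220,120,90),f(c,220,230,120,90)])])[:,:,::-1])
```

```text
8.975 [ 607.1 -319.7   36.8] [180.   -0.   83.5] [-37.5  48.2  65.3   0.   66.5 -31. ]
9.025 [ 607.1 -319.7   36.9] [180.    0.   83.5] [-37.5  48.2  65.3   0.   66.5 -31.1]
9.075 [ 607.1 -319.7   36.8] [-180.    -0.    83.5] [-37.5  48.2  65.3   0.   66.5 -31. ]
```

View pics/m4.png

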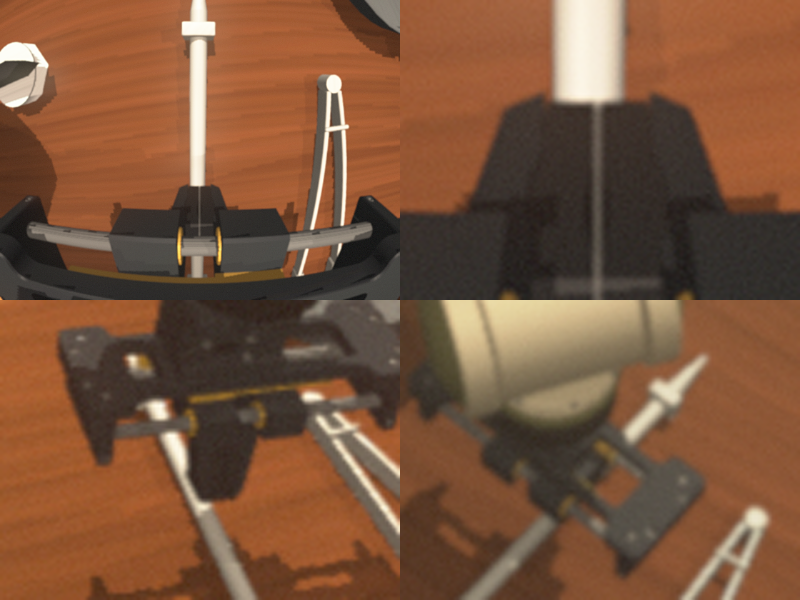

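Run:
```python
from h import *
np.set_printoptions(precision=1,suppress=True)
P=dict(np.load("s4.npz"))
for X in ((607,-320,20),(607,-320,37),(607,-320,55),(607,-320,75)):
    v=P["mtx"]@(P["R"]@np.array(X)+P["t"]);print(X,v[:2]/v[2])
W=dict(np.load("w4.npz"))
print("cam",-W["R"].T@W["t"])
# project into wrist
for z in (20,37,50):
  for tx in (-9,9):
    X=np.array([607.1+tx*.113,-319.7+tx*.994,z]);c=W["R"]@X+W["t"];th=np.arctan2(np.hypot(c[0],c[1]),c[2]);r=np.hypot(c[0],c[1])
    print(z,tx,W["mtx"][0,2]+325.19*th*c[0]/r,W["mtx"][1,2]+325.19*th*c[1]/r)
```

```text
(607, -320, 20) [350.2 286.9]
(607, -320, 37) [351.2 280.9]
(607, -320, 55) [352.4 274.4]
(607, -320, 75) [353.7 266.9]
cam [ 617.  -235.8  197.6]
20 -9 277.90121324298826 263.25716963329654
20 9 277.885933926653 236.37363981647565
37 -9 277.8505001915587 277.11051310852525
37 9 277.8296050058673 248.5528559356921
50 -9 277.80663855435466 289.27926132984686
50 9 277.780075354523 259.3936724996829
```

The fingertips end just above the rod (wrist row ≈260, side row ≈279), so the tips stand some 25–30 mm higher than assumed. I'll open and lower carefully, watching the force.

Request:
{"fn": "arm_command", "kwargs": {"motion": [0, 0, 0, 0, 0, 0, -0.1, 0, 0, 0, 0, 0, 0, -0.1, 0, 0, 0, 0, 0, 0, -0.1, 0, 0, 0, 0, 0, 0, -0.1, 0, 0, 0, 0, 0, 0, -0.1, 0, 0, 0, 0, 0, 0, -0.1, 0, 0, 0, 0, 0, 0.005, -0.1, 0, 0, 0, 0, 0, 0.005, -0.1, 0, 0, 0, 0, 0, 0.005, -0.1, 0, 0, 0, 0, 0, 0, -0.1]}}

```text
clock: 10.32
tool_pos: [606.9, -319.6, 24.3]
tcp_rot: [-180.0, -0.0, 83.5]
ft_force: [0.6, 0.4, -1.0]
finger_gap: 48.7
gripper_force: 0.0
```

Request:
{"fn": "arm_command", "kwargs": {"motion": [0, 0, 0, 0, 0, 0.005, -0.1, 0, 0, 0, 0, 0.003, -0.1, 0, 0, 0, 0, 0, 0, -0.1]}}

```text
validation failed for argument at $.mo...
```

Run:
```python
from h import *
np.set_printoptions(precision=1,suppress=True)
W,w=shot('wrist','w5')
# finger tip bottom edge (dark blobs rows) and the rod height check: where fingers end at columns left of rod
g=w.max(2).astype(int)
for c in range(215,345,10):
    d=np.where(g[200:300,c]<60)[0]; print(c,d.min()+200 if len(d) else None,end="; ")
```

```text
10.375 [ 607.1 -319.7   24.6] [-180.    -0.    83.5] [-37.5  49.1  65.7  -0.   65.3 -31.1]
215 261; 225 269; 235 None; 245 None; 255 None; 265 None; 275 None; 285 None; 295 None; 305 None; 315 None; 325 None; 335 261;
```

Request:
{"fn": "arm_command", "kwargs": {"motion": [0, 0, 0, 0, 0, 0.005, -0.1, 0, 0, 0, 0, 0, 0.003, -0.1, 0, 0, 0, 0, 0, 0, -0.1]}}

```text
clock: 10.75
tool_pos: [607.0, -319.6, 18.1]
tcp_rot: [-180.0, -0.0, 83.5]
ft_force: [0.4, -0.3, 0.4]
finger_gap: 48.5
gripper_force: 0.0
```

Request:
{"fn": "arm_command", "kwargs": {"motion": [0, 0, 0, 0, 0, 0.005, -0.1, 0, 0, 0, 0, 0, 0.003, -0.1, 0, 0, 0, 0, 0, 0, -0.1]}}

```text
clock: 11.12
tool_pos: [607.0, -319.6, 11.7]
tcp_rot: [-180.0, -0.0, 83.5]
ft_force: [-0.8, -0.5, 0.1]
finger_gap: 48.2
gripper_force: 0.0
```

Request:
{"fn": "arm_command", "kwargs": {"motion": [0, 0, 0, 0, 0, 0.003, -0.1, 0, 0, 0, 0, 0, 0, 1, 0, 0, 0, 0, 0, 0, 1, 0, 0, 0, 0, 0, 0, 1, 0, 0, 0, 0, 0, 0, 1, 0, 0, 0, 0, 0, 0, 1, 0, 0, 0, 0, 0, 0, 1], "newtons": 45}}

```text
clock: 12.0
tool_pos: [607.0, -319.7, 9.7]
tcp_rot: [-180.0, -0.0, 83.5]
ft_force: [-3.2, 0.8, 0.8]
finger_gap: 10.7
gripper_force: 45.0
```

Request:
{"fn": "arm_command", "kwargs": {"motion": [0, 0, 0, 0, 0, -0.005, 1, 0, 0, 0, 0, 0, -0.01, 1, 0, 0, 0, 0, 0, -0.01, 1, 0, 0, 0, 0, 0, 0, 1, 0, 0, 0, 0, 0, 0, 1]}}

```text
clock: 12.62
tool_pos: [607.0, -319.6, 29.5]
tcp_rot: [-180.0, -0.0, 83.5]
ft_force: [0.0, 0.0, -3.2]
finger_gap: 10.7
gripper_force: 45.0
```

Run:
```python
from h import *
from cell import readout
np.set_printoptions(precision=1,suppress=True)
W,w=shot('wrist','w6');o=readout.observe();print(o["ft_force"],o["torque"],o["finger_gap"],o["gripper_force"])
g=w.min(2).astype(int)
for r in (20,40,60,80,120,160,200,240,255):
    c=np.where(g[r,240:320]>150)[0]+240;print(r,(c.min(),c.max(),len(c)) if len(c) else None,end="; ")
```

```text
12.675 [ 607.  -319.6   29.3] [-180.    -0.    83.5] [-37.5  48.7  65.5  -0.   65.8 -31.1]
[-0.1 -1.1 -3.4] [-0. -0. -0.] 10.353413195402558 44.99353051185608
20 (np.int64(253), np.int64(308), 56); 40 None; 60 (np.int64(267), np.int64(293), 27); 80 (np.int64(267), np.int64(292), 26); 120 (np.int64(267), np.int64(292), 26); 160 (np.int64(267), np.int64(292), 26); 200 (np.int64(267), np.int64(291), 25); 240 (np.int64(268), np.int64(289), 22); 255 (np.int64(268), np.int64(289), 22);
```

Request:
{"fn": "arm_command", "kwargs": {"motion": [0, 0, 0, 0, 0, -0.03, 1, 0, 0, 0, 0, 0, -0.06, 1, 0, 0, 0, 0, 0, -0.06, 1, 0, 0, 0, 0, 0, -0.025, 1, 0, 0, 0, 0.03, -0.002, 0, 1, 0, 0, 0, 0.06, -0.005, 0, 1, 0, 0, 0, 0.06, -0.005, 0, 1, 0, 0, 0, 0.06, -0.005, 0, 1, 0, 0, 0, 0.06, -0.005, 0, 1, 0, 0, 0, 0.06, -0.005, 0, 1, 0, 0, 0, 0.06, -0.005, 0, 1, 0, 0, 0, 0.06, -0.005, 0, 1]}}

```text
clock: 14.18
tool_pos: [618.1, 42.9, 169.4]
tcp_rot: [-180.0, -0.0, 83.5]
ft_force: [0.1, -0.6, -3.7]
finger_gap: 10.4
gripper_force: 45.0
```

Request:
{"fn": "arm_command", "kwargs": {"motion": [0, 0, 0, 0.06, -0.005, 0, 1, 0, 0, 0, 0.06, -0.005, 0, 1, 0, 0, 0, 0.06, -0.005, 0, 1, 0, 0, 0, 0.051, -0.001, 0, 1, 0, 0, 0.0144, 0, 0, 0, 1, 0, 0, 0, 0, 0, 0, 1, 0, 0, 0, 0, 0, 0, 1, 0, 0, 0, 0, 0, 0, 1]}}

```text
clock: 15.18
tool_pos: [626.6, 225.9, 169.7]
tcp_rot: [180.0, 0.0, 78.3]
ft_force: [0.0, 0.2, -3.4]
finger_gap: 10.6
gripper_force: 45.0
```

Run:
```python
from h import *
from cell import readout
W,w=shot('wrist','w7');o=readout.observe();print(o["ft_force"],o["torque"].round(3),o["finger_gap"],o["gripper_force"])
shot('side','s7')
cv2.imwrite("pics/m7.png",np.hstack([cv2.resize(w,(400,300)),cv2.resize(np.load("s7.npz")["im"][90:210,210:370],(400,300))])[:,:,::-1])
```

```text
15.225 [626.6 225.9 169.7] [-180.    -0.    78.3] [ 9.8 38.4 62.4  0.  79.2 21.4]
[ 0.39960669 -0.46346921 -4.0492586 ] [0.078 0.02  0.012] 10.480109545164161 44.993276596069336
15.275 [626.6 226.  169.7] [180.   -0.   78.3] [ 9.8 38.4 62.4  0.  79.2 21.4]
```

Request:
{"fn": "arm_command", "kwargs": {"motion": [0, 0, 0, -0.03, 0.005, 0, 1, 0, 0, 0, -0.028, 0.005, 0, 1, 0, 0, 0, 0, 0, 0.02, 1, 0, 0, 0, 0, 0, 0.02, 1, 0, 0, 0, 0, 0, 0.01, 1, 0, 0, 0, 0, 0, 0.01, 1, 0, 0, 0, 0, 0, 0.01, 1, 0, 0, 0, 0, 0, 0.002, 1, 0, 0, 0, 0, 0, 0, 1]}}

```text
clock: 16.4
tool_pos: [625.1, 179.4, 112.2]
tcp_rot: [180.0, -0.0, 78.3]
ft_force: [0.1, -0.8, -3.2]
finger_gap: 10.3
gripper_force: 45.0
```

Request:
{"fn": "arm_command", "kwargs": {"motion": [0, 0, 0, 0, 0, 0.002, 1, 0, 0, 0, 0, 0, 0.0015, 1, 0, 0, 0, 0, 0, 0, 1]}}

```text
clock: 16.77
tool_pos: [625.0, 179.4, 109.6]
tcp_rot: [180.0, -0.0, 78.3]
ft_force: [-1.1, 0.2, -0.7]
finger_gap: 10.4
gripper_force: 45.0
```

Run:
```python
from h import *
_,w=shot('wrist','w8');_,s=shot('side','s8')
cv2.imwrite("pics/m8.png",np.hstack([cv2.resize(w,(400,300)),cv2.resize(s[90:210,210:370],(400,300),interpolation=2)])[:,:,::-1])
```

```text
16.825 [625.  179.4 109.6] [180.   -0.   78.3] [ 5.7 39.3 70.2 -0.  70.6 17.4]
16.875 [625.  179.4 109.6] [180.   -0.   78.3] [ 5.7 39.3 70.2 -0.  70.5 17.4]
```

View pics/m8.png

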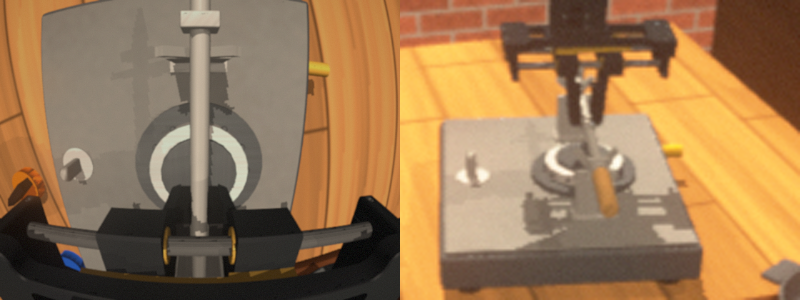

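The view shows the rod in the far V at ≈(200,65) of the left pane, collar outside it. Most of the weight has come off the fingers, so I release.

Request:
{"fn": "arm_command", "kwargs": {"motion": [0, 0, 0, 0, 0, 0, -0.1, 0, 0, 0, 0, 0, 0, -0.1, 0, 0, 0, 0, 0, 0, -0.1, 0, 0, 0, 0, 0, 0, -0.1, 0, 0, 0, 0, 0, 0, -0.1, 0, 0, 0, 0, 0, -0.03, -0.1, 0, 0, 0, 0, 0, -0.06, -0.1, 0, 0, 0, 0, 0, -0.06, -0.1, 0, 0, 0, 0, 0, 0, -0.1]}}

```text
clock: 18.0
tool_pos: [626.2, 179.5, 233.4]
tcp_rot: [179.6, -0.1, 78.3]
ft_force: [-0.1, 0.2, -1.7]
finger_gap: 48.6
gripper_force: 0.0
```

Run:
```python
from h import *
np.set_printoptions(precision=2,suppress=True)
P,w=shot('wrist','w9');_,s=shot('side','s9');_,c=shot('scene','c9')
g=w.min(2).astype(int)
for r in range(0,330,15):
    k=np.where(g[r,180:380]>135)[0]+180;print(r,(k.min(),k.max(),len(k)) if len(k) else None,end="; ")
```

```text
18.05 [625.3 179.4 230.4] [179.9  -0.   78.3] [ 5.7 34.2 60.6 -0.  85.1 17.4]
18.1 [624.7 179.3 228.6] [-180.     0.    78.3] [ 5.7 34.2 60.7 -0.  85.1 17.4]
18.15 [624.5 179.3 227.8] [-179.9    0.    78.3] [ 5.7 34.3 60.7 -0.  85.1 17.4]
0 None; 15 (np.int64(275), np.int64(276), 2); 30 (np.int64(272), np.int64(277), 6); 45 (np.int64(271), np.int64(278), 8); 60 (np.int64(262), np.int64(288), 27); 75 None; 90 (np.int64(271), np.int64(279), 9); 105 (np.int64(271), np.int64(279), 9); 120 (np.int64(271), np.int64(279), 9); 135 (np.int64(271), np.int64(279), 9); 150 (np.int64(262), np.int64(289), 18); 165 (np.int64(241), np.int64(311), 43); 180 (np.int64(233), np.int64(318), 33); 195 (np.int64(232), np.int64(319), 29); 210 (np.int64(236), np.int64(315), 31); 225 (np.int64(249), np.int64(302), 44); 240 (np.int64(272), np.int64(279), 8); 255 (np.int64(272), np.int64(279), 8); 270 (np.int64(255), np.int64(297), 22); 285 (np.int64(273), np.int64(279), 7); 300 None; 315 None;
```

Run:
```python
from h import *
np.set_printoptions(precision=2,suppress=True)
P=dict(np.load("w9.npz"));g=P["im"].min(2).astype(int)
W=[]
for r in (90,105,120,135,240,255,285):
    k=np.where(g[r,266:284]>120)[0]+266;W.append(plane(P,(k.mean(),r),130.5,1)[:2])
vx,vy,x0,y0=cv2.fitLine(np.array(W,np.float32),2,0,.01,.01).ravel()
print(np.degrees(np.arctan2(vy,vx)),x0,y0,W[0],W[-1])
t=plane(P,(275.5,10),130.5,1);print("point",t, np.dot(t[:2]-[624.8,176.8],[vx,vy]))
for r in range(54,74,2):
    k=np.where(g[r,250:300]>120)[0]+250;print(r,k.min() if len(k) else 0,k.max() if len(k) else 0,end="; ")
for r in (60,66): print(plane(P,(275,r),135,1))
for r in range(256,300,3):
    k=np.where(g[r,240:310]>110)[0]+240;print(r,len(k),k.min() if len(k) else 0,end="; ")
```

```text
78.4608 629.25037 202.76636 [644.15 275.42] [609.28 104.16]
point [658.1  341.25 130.5 ] 167.78625019942046
54 270 280; 56 270 280; 58 270 280; 60 261 289; 62 261 289; 64 261 289; 66 261 289; 68 261 289; 70 261 289; 72 0 0; [649.   298.87 135.  ]
[648.02 294.1  135.  ]
256 60 240; 259 62 240; 262 45 240; 265 63 240; 268 65 240; 271 34 240; 274 30 254; 277 29 254; 280 29 250; 283 36 240; 286 33 241; 289 32 240; 292 23 249; 295 27 271; 298 19 272;
```

Run:
```python
from h import *
np.set_printoptions(precision=1,suppress=True)
P=dict(np.load("w2.npz"))
a=plane(P,(138,87),66,1);b=plane(P,(72,100),66,1);d=(a-b)[:2];print(a,b,np.linalg.norm(d),np.degrees(np.arctan2(d[1],d[0])), b[:2]+d/np.linalg.norm(d)*24)
```

```text
[ 508.6 -207.8   66. ] [ 440.1 -202.9   66. ] 68.72824556531131 -4.078329016947191 [ 464.  -204.6]
```

Request:
{"fn": "arm_command", "kwargs": {"motion": [0, 0, 0, -0.064, -0.0124, 0, -0.1, 0, 0, 0, -0.064, -0.0124, 0, -0.1, 0, 0, 0, -0.064, -0.0124, 0, -0.1, 0, 0, 0, -0.064, -0.0124, 0, -0.1, 0, 0, 0, -0.064, -0.0124, 0, -0.1, 0, 0, 0, -0.064, -0.0124, 0, -0.1, 0, 0, 0, -0.064, -0.0124, 0, -0.1, 0, 0, 0, -0.064, -0.0124, 0, -0.1, 0, 0, 0.0296, 0, 0, 0, -0.1, 0, 0, 0.0296, 0, 0, 0, -0.1, 0, 0, 0.0296, 0, 0, 0, -0.1, 0, 0, 0.0296, 0, 0, 0, -0.1]}}

```text
clock: 19.65
tool_pos: [463.9, -205.5, 227.7]
tcp_rot: [-179.8, 0.1, 35.4]
ft_force: [-0.2, 0.0, -0.0]
finger_gap: 48.4
gripper_force: 0.0
```

Request:
{"fn": "arm_command", "kwargs": {"motion": [0, 0, 0.0296, 0, 0, 0, -0.1, 0, 0, 0.0296, 0, 0, 0, -0.1, 0, 0, 0.0296, 0, 0, 0, -0.1, 0, 0, 0.0296, 0, 0, 0, -0.1, 0, 0, 0, 0, 0, 0.06, -0.1, 0, 0, 0, 0, 0, 0.06, -0.1, 0, 0, 0, 0, 0, 0, -0.1, 0, 0, 0, 0, 0, 0, -0.1]}}

```text
clock: 20.65
tool_pos: [464.9, -206.1, 134.5]
tcp_rot: [180.0, -0.1, -6.9]
ft_force: [0.0, -0.8, 0.3]
finger_gap: 48.4
gripper_force: 0.0
```

```bash
cat > k.py <<'E'
from h import *
import sys
np.set_printoptions(precision=1,suppress=True)
tag=sys.argv[1];zb=float(sys.argv[2])
P,w=shot('wrist',tag)
hsv=cv2.cvtColor(w,cv2.COLOR_RGB2HSV)
roi=np.zeros(w.shape[:2],np.uint8);roi[40:258,190:370]=1
sk=((hsv[...,2]>120)&(hsv[...,1]<70)).astype(np.uint8)*roi
bar=((hsv[...,2]<80)&(hsv[...,1]<110)).astype(np.uint8)*roi
for n,m,z in(("skirt",sk,zb+20),("bar",bar,zb+46)):
    m=cv2.morphologyEx(m,cv2.MORPH_OPEN,np.ones((3,3)))
    cs=cv2.findContours(m,0,2)[0]
    if not cs: print(n,"none");continue
    c=max(cs,key=cv2.contourArea)[:,0]
    q=np.array([plane(P,u,z,1)[:2] for u in c],np.float32)
    print(n,c.min(0),c.max(0),c[c[:,1].argmin()],c[c[:,1].argmax()],cv2.minEnclosingCircle(q),cv2.minAreaRect(q))
    vx,vy,x,y=cv2.fitLine(q,2,0,.01,.01).ravel();print("line",np.degrees(np.arctan2(vy,vx)),x,y)
E
python3 k.py w10 20
```

```text
20.7 [ 465.1 -206.3  134.9] [179.9  -0.1  -6.9] [-37.1  21.   95.7   0.   63.1  59.8]
skirt [271 177] [309 242] [271 177] [287 242] ((464.1102294921875, -207.8150634765625), 29.605316162109375) ((465.3160400390625, -218.10975646972656), (59.137428283691406, 24.46262550354004), 6.680782318115234)
line 8.12003 469.77585 -216.45334
bar none
```

Run:
```python
from h import *
w=np.load("w10.npz")["im"];hsv=cv2.cvtColor(w,cv2.COLOR_RGB2HSV)
for r in range(150,262,8): print(r," ".join("%d/%d"%(hsv[r,c,2],hsv[r,c,1]) for c in range(236,324,5)))
```

```text
150 193/166 178/166 177/166 181/170 175/162 174/158 182/167 186/165 172/163 170/162 179/172 178/165 192/169 181/166 173/167 179/170 169/169 183/170
158 198/162 185/165 176/164 187/164 177/163 173/158 179/162 184/162 174/161 171/158 178/168 177/169 190/164 174/166 173/165 180/167 172/168 119/161
166 198/164 185/161 177/157 188/160 178/162 176/155 178/159 183/159 178/160 173/156 178/160 182/158 188/163 181/161 175/163 178/162 180/160 155/166
174 198/164 188/160 176/155 185/156 184/154 179/151 181/149 185/156 170/155 177/156 124/136 127/139 129/144 126/144 125/145 180/156 177/160 119/148
182 199/156 194/155 175/147 186/151 187/149 187/130 255/6 86/80 224/49 223/48 184/68 134/124 129/134 129/132 122/140 153/157 182/158 117/144
190 196/151 200/149 178/143 200/107 255/0 255/2 150/42 108/61 92/78 231/45 238/36 232/41 238/38 207/54 122/136 121/143 123/139 116/138
198 197/142 206/145 250/18 255/2 255/2 255/1 106/65 107/55 105/51 145/53 240/35 234/40 239/34 249/18 184/60 120/145 120/147 117/148
206 194/146 203/142 255/1 255/2 255/2 255/0 109/56 108/59 104/54 92/61 239/36 238/36 239/33 243/27 246/25 121/139 126/140 118/147
214 196/146 220/102 255/2 255/2 255/2 255/2 116/53 107/57 107/55 100/61 236/39 238/38 238/36 240/34 252/12 127/122 128/137 129/138
222 199/149 193/147 255/1 255/2 255/2 255/3 220/38 117/61 114/60 113/59 220/51 237/38 233/40 240/35 238/38 122/136 126/138 123/143
230 196/141 195/135 228/83 255/2 255/2 255/4 255/0 114/60 113/61 112/61 151/54 238/36 233/39 241/35 135/113 147/153 182/160 173/161
238 192/142 197/139 197/140 179/135 255/0 255/3 255/1 102/68 101/61 101/56 88/64 238/38 230/55 170/156 179/155 177/161 180/167 180/164
246 187/153 195/152 187/151 190/146 182/147 178/150 176/145 105/83 92/61 92/58 86/65 166/152 181/158 182/164 177/160 180/162 181/166 180/167
254 188/155 192/158 189/158 193/156 178/156 184/155 186/155 165/153 139/136 148/143 161/150 177/158 181/161 181/163 176/161 179/164 180/170 180/169
```

```bash
cat > k2.py <<'E'
from h import *
import sys
np.set_printoptions(precision=2,suppress=True)
tag=sys.argv[1];zb=float(sys.argv[2]);P=dict(np.load(tag+".npz"));w=P["im"]
hsv=cv2.cvtColor(w,cv2.COLOR_RGB2HSV).astype(int);V,S=hsv[...,2],hsv[...,1]
roi=np.zeros(V.shape,bool);roi[150:256,235:325]=1
bar=((V>70)&(V<122)&(S<95)&roi).astype(np.uint8);sk=((V>175)&(S<75)&roi).astype(np.uint8)
def big(m): 
    m=cv2.morphologyEx(m,cv2.MORPH_OPEN,np.ones((3,3),np.uint8));return max(cv2.findContours(m,0,1)[0],key=cv2.contourArea)[:,0]
c=big(bar);q=np.array([plane(P,u,zb+46,1)[:2] for u in c],np.float32)
print("bar",len(c),c.min(0),c.max(0),cv2.minAreaRect(q))
# centreline by rows
L=[]
for r in range(c[:,1].min()+14,c[:,1].max()-8):
    k=np.where(bar[r,255:300])[0]+255
    if len(k)>8:L.append(plane(P,(k.mean(),r),zb+46,1)[:2])
L=np.array(L,np.float32);vx,vy,x,y=cv2.fitLine(L,2,0,.01,.01).ravel();s=np.sign(vx);print("cl",np.degrees(np.arctan2(s*vy,s*vx)),x,y,"ends",q[q[:,0].argmin()],q[q[:,0].argmax()])
pts=np.argwhere(sk)[:,::-1].astype(np.int32);h=cv2.convexHull(pts)[:,0];q=np.array([plane(P,u,zb+20,1)[:2] for u in h],np.float32)
print("skirt",cv2.minEnclosingCircle(q),cv2.fitEllipse(q))
E
python3 k2.py w10 20
```

```text
bar 158 [265 181] [287 253] ((467.3214111328125, -203.2747802734375), (57.47866439819336, 12.900367736816406), 0.8290145993232727)
cl 0.891516 466.03247 -203.41197 ends [ 438.61 -199.6 ] [ 496.06 -203.11]
skirt ((463.02728271484375, -202.86705017089844), 30.280014038085938) ((462.4454345703125, -202.84982299804688), (56.30522537231445, 60.21997833251953), 76.69029998779297)
```

Request:
{"fn": "arm_command", "kwargs": {"motion": [0, 0, -0.0217, 0, 0, 0, -0.1, 0, 0, 0, -0.0035, -0.0037, 0.03, -0.1, 0, 0, 0, 0, 0, 0.05, -0.1, 0, 0, 0, 0, 0, 0.04, -0.1, 0, 0, 0, 0, 0, 0, -0.1, 0, 0, 0, 0, 0, 0.005, -0.1, 0, 0, 0, 0, 0, 0, -0.1]}}

```text
clock: 21.58
tool_pos: [462.2, -203.3, 34.5]
tcp_rot: [179.9, -0.1, 0.9]
ft_force: [-0.9, -0.5, 0.5]
finger_gap: 48.8
gripper_force: 0.0
```

Request:
{"fn": "arm_command", "kwargs": {"motion": [0, 0, 0, 0, 0, 0.004, -0.1, 0, 0, 0, 0, 0, 0.003, -0.1, 0, 0, 0, 0, 0, 0, -0.1]}}

```text
clock: 21.95
tool_pos: [461.5, -202.8, 27.5]
tcp_rot: [-180.0, 0.0, 0.9]
ft_force: [0.2, -0.4, 0.0]
finger_gap: 48.4
gripper_force: 0.0
```

Request:
{"fn": "arm_command", "kwargs": {"motion": [0, 0, 0, 0, 0, 0.003, -0.1, 0, 0, 0, 0, 0, 0, -0.1]}}

```text
clock: 22.2
tool_pos: [461.7, -202.9, 25.7]
tcp_rot: [180.0, -0.0, 0.9]
ft_force: [-1.7, 1.1, 6.2]
finger_gap: 48.7
gripper_force: 3.3
```

Contact with the skirt puts the tips 14 mm behind the TCP. I back off 1 mm and grip.

Request:
{"fn": "arm_command", "kwargs": {"motion": [0, 0, 0, 0, 0, -0.0015, -0.1, 0, 0, 0, 0, 0, 0, 1, 0, 0, 0, 0, 0, 0, 1, 0, 0, 0, 0, 0, 0, 1, 0, 0, 0, 0, 0, 0, 1, 0, 0, 0, 0, 0, 0, 1, 0, 0, 0, 0, 0, 0, 1], "newtons": 50}}

```text
clock: 23.08
tool_pos: [461.5, -202.8, 26.4]
tcp_rot: [-180.0, 0.0, 0.9]
ft_force: [-0.2, 0.1, -0.8]
finger_gap: 13.6
gripper_force: 50.0
```

Request:
{"fn": "arm_command", "kwargs": {"motion": [0, 0, 0, 0, 0, -0.03, 1, 0, 0, 0.01765, 0, 0, -0.06, 1, 0, 0, 0.01765, 0, 0, -0.052, 1, 0, 0, 0, -0.0077, -0.0633, 0, 1, 0, 0, 0, -0.0077, -0.0633, 0, 1, 0, 0, 0, -0.0077, -0.0633, 0, 1, 0, 0, 0, -0.0077, -0.0633, 0, 1, 0, 0, 0, -0.0077, -0.0633, 0, 1, 0, 0, 0, -0.0077, -0.0633, 0, 1, 0, 0, 0, -0.0077, -0.0633, 0, 1, 0, 0, 0, -0.0077, -0.0633, 0, 1, 0, 0, 0, 0, 0, 0, 1]}}

```text
clock: 24.58
tool_pos: [495.7, 206.4, 139.6]
tcp_rot: [-180.0, 0.0, -11.6]
ft_force: [-0.4, -0.5, -1.9]
finger_gap: 13.7
gripper_force: 50.0
```

Request:
{"fn": "arm_command", "kwargs": {"motion": [0, 0, 0, 0, 0, 0, 1, 0, 0, 0, 0, 0, 0, 1, 0, 0, 0, 0, 0, 0, 1]}}

```text
clock: 24.95
tool_pos: [496.4, 202.9, 140.1]
tcp_rot: [180.0, -0.0, -11.9]
ft_force: [-0.4, -0.1, -1.0]
finger_gap: 13.8
gripper_force: 50.0
```

Run:
```python
from h import *
from cell import readout
np.set_printoptions(precision=2,suppress=True)
P,w=shot('wrist','w12');o=readout.observe();print(o["ft_force"],o["finger_gap"])
zb=o["tool_pos"][2]-6.4
hsv=cv2.cvtColor(w,cv2.COLOR_RGB2HSV).astype(int);V,S=hsv[...,2],hsv[...,1]
for r in range(150,300,10): print(r," ".join("%d/%d"%(V[r,c],S[r,c]) for c in range(200,360,10)))
s=shot('side','s12')
```

```text
25.0 [496.3 203.1 140.1] [-180.    -0.   -11.9] [  9.7  23.9  90.5  -0.   65.6 111.6]
[ 0.17  0.14 -1.27] 13.63083020939834
150 164/48 168/46 166/48 167/47 167/49 165/45 166/49 164/48 166/48 163/48 119/47 106/46 105/51 104/42 102/50 103/47
160 169/47 166/46 169/48 167/50 166/48 167/47 167/46 163/45 162/47 166/46 108/47 107/48 108/42 107/43 103/47 103/45
170 168/47 169/48 168/47 167/49 171/48 170/48 166/43 168/49 167/46 169/45 105/44 108/50 104/51 101/48 102/43 101/43
180 169/47 171/48 167/49 166/48 171/49 168/47 168/46 165/46 166/48 163/47 108/54 108/42 103/45 104/42 105/41 102/50
190 166/46 170/50 171/49 166/48 170/51 167/44 167/49 165/46 165/48 165/46 108/47 107/50 107/45 106/46 98/44 103/42
200 168/52 170/51 169/50 172/50 169/51 169/48 224/26 228/20 229/18 231/17 104/49 105/44 103/45 102/53 103/47 105/46
210 167/50 169/51 168/47 173/52 169/50 171/49 228/20 204/29 166/38 169/48 159/45 107/41 104/49 104/49 108/52 102/45
220 169/50 170/51 168/49 170/51 168/49 169/48 226/25 168/47 77/53 170/48 159/48 109/49 106/51 107/48 108/47 105/49
230 167/55 168/53 172/53 170/50 166/49 169/48 153/48 146/49 61/50 167/49 151/51 172/47 105/44 105/46 103/45 106/51
240 170/59 171/58 168/55 170/56 147/56 159/51 159/53 52/64 52/74 61/54 169/48 159/50 165/48 160/48 152/50 165/49
250 173/59 170/56 169/53 157/54 164/54 159/48 160/46 43/59 46/55 39/78 168/49 161/48 170/50 170/47 165/51 167/49
260 217/161 222/160 226/159 164/53 143/57 86/47 102/55 44/52 41/62 38/54 105/56 34/53 169/48 196/100 228/163 231/162
270 229/156 227/158 228/158 165/53 48/96 47/87 43/83 44/46 38/60 40/45 33/77 36/64 34/68 164/48 228/155 232/153
280 229/155 227/157 228/155 91/62 49/104 42/85 39/72 40/64 35/58 37/55 37/83 32/72 36/78 165/54 228/163 210/165
290 228/152 228/150 228/150 45/102 44/93 41/93 33/77 34/83 32/72 36/50 30/102 29/114 35/44 32/64 150/168 165/168
25.05 [496.3 203.2 140.1] [-180.    -0.   -11.9] [  9.7  23.9  90.5  -0.   65.6 111.6]
```

Run:
```python
from h import *
np.set_printoptions(precision=2,suppress=True)
P=dict(np.load("w12.npz"));V=cv2.cvtColor(P["im"],cv2.COLOR_RGB2HSV)[...,2].astype(int)
T=np.array([496.3,203.1]);y=np.radians(-11.9);u=np.array([np.cos(y),np.sin(y)]);n=np.array([np.sin(y),-np.cos(y)])
for r in range(212,240,3):
    k=np.where(V[r,262:300]<115)[0]+262
    if len(k): q=plane(P,(k.mean(),r),179.7,1)[:2]-T;print(r,k.min(),k.max(),q@u,q@n)
# skirt front rim: print column 262..296 rows 196..225 edges
for c in (255,265,272,290,296): print(c,V[198:262:3,c])
for r in (240,250): print(r,V[r,222:262:3],V[r,296:345:3])
```

```text
212 270 285 43.36568663337468 -0.8727809395126681
215 269 286 42.11570148378719 -1.6629361204424775
218 277 280 40.858695147781695 -0.4784301796475912
221 276 281 39.59274796881884 -0.4779749606802532
224 274 283 38.31816424076393 -0.4775227431526449
227 273 284 37.03463606628635 -0.47707348053900295
230 271 286 35.741848144305955 -0.47662712709013083
233 270 287 34.43947743200439 -0.4761836378123426
236 268 289 33.12719279226163 -0.47574296844664965
239 267 290 31.80465462566127 -0.4753050754486629
255 [170 168 182 214 228 229 229 227 222 176 163 144 161 159 159 158 161 160
 160 157 157  59]
265 [227 227 226 227 227 228 229 214 169 162 151 167 167 163 152  99  75  69
  60  49  41  44]
272 [229 229 230 230 206  92 141 170 171 132 114  70  60  55  51  46  45  50
  46  46  45  46]
290 [233 231 231 218 169 171 170 171 167 151 160 164 163 127  61  38  37  35
  36  38  38  40]
296 [106 148 164 163 163 163 161 163 163 170 132 167 162 166 162 163 164 163
 159 156 149  53]
240 [169 167 168 171 162 163 147 163 163 159 160 159 158 160] [162 171 167 169 161 163 169 147 165 166 170 161 161 145 143 161 164]
250 [172 169 171 143 164 165 164 165 162 158 162 158 160 161] [160 170 167 168 161 165 169 169 170 167 145 165 167 169 169 168 164]
```

Run:
```python
from h import *
from scipy.optimize import least_squares
np.set_printoptions(precision=2,suppress=True)
P=dict(np.load("w12.npz"));V=cv2.cvtColor(P["im"],cv2.COLOR_RGB2HSV)[...,2].astype(float)
T=np.array([496.3,203.1]);y=np.radians(-11.9);u=np.array([np.cos(y),np.sin(y)]);n=np.array([np.sin(y),-np.cos(y)])
pts=[]
for c in list(range(246,272,2))+list(range(288,314,2)):
    g=222+abs(c-278.5)**2*.0117; rows=np.arange(int(g)-4,int(g)+6); v=V[rows,c]; pts.append((c,rows[v.argmin()])) if v.min()<158 else None
for r in range(240,256,2):
    for a in ((222,244),(313,334)):
        v=V[r,a[0]:a[1]]; pts.append((a[0]+v.argmin(),r)) if v.min()<155 else None
print(pts)
for z in (150,153.7,157):
    q=np.array([plane(P,p,z,1)[:2]-T for p in pts]);q=np.c_[q@u,q@n]
    s=least_squares(lambda a:np.hypot(q[:,0]-a[0],q[:,1]-a[1])-a[2],[0,0,28],loss="soft_l1").x
    s2=least_squares(lambda a:np.hypot(q[:,0]-a[0],q[:,1]-a[1])-28,[0,0],loss="soft_l1").x;print(z,s,s2)
```

```text
[(246, np.int64(235)), (248, np.int64(234)), (250, np.int64(233)), (252, np.int64(232)), (254, np.int64(231)), (256, np.int64(230)), (258, np.int64(229)), (260, np.int64(228)), (262, np.int64(228)), (264, np.int64(227)), (266, np.int64(227)), (268, np.int64(226)), (270, np.int64(226)), (288, np.int64(226)), (290, np.int64(226)), (292, np.int64(227)), (294, np.int64(227)), (296, np.int64(228)), (298, np.int64(228)), (300, np.int64(229)), (302, np.int64(224)), (304, np.int64(225)), (306, np.int64(232)), (308, np.int64(233)), (310, np.int64(234)), (312, np.int64(235)), (np.int64(240), 240), (np.int64(318), 240), (np.int64(238), 242), (np.int64(320), 242), (np.int64(235), 244), (np.int64(323), 244), (np.int64(234), 246), (np.int64(324), 246), (np.int64(232), 248), (np.int64(325), 248), (np.int64(231), 250), (np.int64(326), 250), (np.int64(230), 252), (np.int64(330), 252), (np.int64(226), 254), (np.int64(329), 254)]
150 [-3.02 -0.22 29.36] [-1.4  -0.19]
153.7 [-0.88 -0.22 28.64] [-0.12 -0.21]
157 [ 1.03 -0.23 28.  ] [ 1.03 -0.23]
```

Run:
```python
from h import *
np.set_printoptions(precision=2,suppress=True)
for t,(x,y,w,h) in (("w1",(240,190,60,55)),("w7",(0,0,0,0)),("w9",(0,0,0,0))):
    P=dict(np.load(t+".npz"));hs=cv2.cvtColor(P["im"],cv2.COLOR_RGB2HSV).astype(int)
    if w==0:
        c=P["R"]@np.array([497,203.4,60.5])+P["t"];r=np.hypot(c[0],c[1]);th=np.arctan2(r,c[2]);u=P["mtx"][:2,2]+325.19*th*c[:2]/r;print(t,u)
        x,y,w,h=int(u[0])-30,int(u[1])-30,60,60
    m=np.zeros(hs.shape[:2],np.uint8);m[y:y+h,x:x+w]=((hs[...,2]>200)&(hs[...,1]<38))[y:y+h,x:x+w]
    m=cv2.morphologyEx(m,cv2.MORPH_OPEN,np.ones((2,2),np.uint8))
    c=cv2.convexHull(np.argwhere(m)[:,::-1].astype(np.int32))[:,0];q=np.array([plane(P,p,61,1)[:2] for p in c],np.float32)
    print(t,c.min(0),c.max(0),cv2.minEnclosingCircle(q),cv2.fitEllipse(q))
```

```text
w1 [250 201] [280 229] ((496.2328186035156, 203.884521484375), 17.959672927856445) ((496.2711486816406, 204.09957885742188), (34.83070373535156, 35.5917854309082), 66.68022155761719)
w7 [152.26 252.18]Traceback (most recent call last):
  File "<stdin>", line 10, in <module>
TypeError: 'NoneType' object is not subscriptable
```

Request:
{"fn": "arm_command", "kwargs": {"motion": [0, 0, 0, 0.0006, -0.0005, 0.02, 1, 0, 0, 0, 0, 0, 0.02, 1, 0, 0, 0, 0, 0, 0.009, 1, 0, 0, 0, 0, 0, 0.004, 1, 0, 0, 0, 0, 0, 0, 1, 0, 0, 0, 0, 0, 0, 1]}}

```text
clock: 25.8
tool_pos: [497.0, 204.1, 98.0]
tcp_rot: [-180.0, -0.0, -11.8]
ft_force: [-0.1, -0.2, -1.0]
finger_gap: 13.5
gripper_force: 50.0
```

Request:
{"fn": "arm_command", "kwargs": {"motion": [0, 0, 0, 0, 0, 0.003, 1, 0, 0, 0, 0, 0, 0.003, 1, 0, 0, 0, 0, 0, 0, 1]}}

```text
clock: 26.18
tool_pos: [496.7, 204.1, 92.6]
tcp_rot: [180.0, 0.0, -11.8]
ft_force: [-0.2, -0.3, -0.5]
finger_gap: 13.8
gripper_force: 50.0
```

Request:
{"fn": "arm_command", "kwargs": {"motion": [0, 0, 0, 0, 0, 0.002, 1, 0, 0, 0, 0, 0, 0.002, 1, 0, 0, 0, 0, 0, 0, 1]}}

```text
clock: 26.55
tool_pos: [496.7, 204.1, 89.5]
tcp_rot: [180.0, 0.0, -11.8]
ft_force: [-0.1, -0.0, -0.7]
finger_gap: 13.6
gripper_force: 50.0
```

Request:
{"fn": "arm_command", "kwargs": {"motion": [0, 0, 0, 0, 0, 0.003, 1, 0, 0, 0, 0, 0, 0.003, 1, 0, 0, 0, 0, 0, 0.003, 1, 0, 0, 0, 0, 0, 0, 1]}}

```text
clock: 27.05
tool_pos: [496.7, 204.1, 82.2]
tcp_rot: [180.0, 0.0, -11.8]
ft_force: [0.0, -0.2, -0.9]
finger_gap: 13.7
gripper_force: 50.0
```

Request:
{"fn": "arm_command", "kwargs": {"motion": [0, 0, 0, 0, 0, 0.003, 1, 0, 0, 0, 0, 0, 0.003, 1, 0, 0, 0, 0, 0, 0, 1]}}

```text
clock: 27.42
tool_pos: [496.8, 204.1, 77.8]
tcp_rot: [-180.0, -0.0, -11.8]
ft_force: [-1.9, -0.1, 3.1]
finger_gap: 13.7
gripper_force: 50.0
```

Request:
{"fn": "arm_command", "kwargs": {"motion": [0, 0, 0, 0, 0, 0.003, 1, 0, 0, 0, 0, 0, 0.001, 1, 0, 0, 0, 0, 0, 0, 1, 0, 0, 0, 0, 0, 0, 1]}}

```text
clock: 27.92
tool_pos: [496.9, 204.1, 74.8]
tcp_rot: [-180.0, -0.0, -11.8]
ft_force: [-1.8, -1.1, 5.9]
finger_gap: 13.7
gripper_force: 50.0
```

Request:
{"fn": "arm_command", "kwargs": {"motion": [0, 0, 0, 0, 0, 0.002, 1, 0, 0, 0, 0, 0, 0.002, 1, 0, 0, 0, 0, 0, 0, 1, 0, 0, 0, 0, 0, 0, 1]}}

```text
clock: 28.42
tool_pos: [497.0, 204.1, 72.2]
tcp_rot: [-180.0, -0.0, -11.8]
ft_force: [-4.1, -0.9, 11.3]
finger_gap: 13.4
gripper_force: 50.0
```

Run:
```python
from h import *
from cell import readout
_,s=shot('side','s13');_,c=shot('scene','c13')
for n,im in (("s9",s),("c9",c)):
    a=np.load(n+".npz")["im"]
    P=dict(np.load(n+".npz"))
    def pr(X): v=P["mtx"]@(P["R"]@np.array(X)+P["t"]);return (v[:2]/v[2]).round().astype(int)
    h=pr((590,10,130.5));t=pr((656,330,130.5))
    for k in (h,t): 
        A=a[k[1]-15:k[1]+15,k[0]-15:k[0]+15].astype(int);B=im[k[1]-15:k[1]+15,k[0]-15:k[0]+15].astype(int)
        sh=cv2.phaseCorrelate(A.mean(2),B.mean(2));print(n,k,sh,abs(A-B).mean())
o=readout.observe();print(o["tool_pos"],o["ft_force"],o["gripper_force"])
```

```text
28.475 [496.9 204.1  72.2] [-180.    -0.   -11.8] [  9.8  29.   94.2  -0.   56.8 111.6]
28.525 [497.  204.1  72.2] [-180.    -0.   -11.8] [  9.8  29.   94.2  -0.   56.8 111.6]
s9 [291 165] ((-0.037448114226448226, 0.5000134434132928), 0.7767863698224814) 12.156666666666666
s9 [277 115] ((-0.11756760420308154, -0.03891999138308755), 0.963926595304646) 1.6788888888888889
c9 [339 168] ((0.33800282696507544, 4.482795845392088), 0.22285510572722286) 24.23777777777778
c9 [422 100] ((0.17231230907313666, -0.4792797496057801), 0.2690950566520955) 42.47074074074074
[496.96241335 204.11677178  72.18500347] [-4.12269195 -1.31483152 11.91543358] 49.97732575982809
```

```bash
python3 -c "
from cell import robot
print(robot.finish_job())"
```

```text
the job is handed in; nothing more can be done
None
```

I handed the job in at 28.5 s: spit seated and released in both notches, and knob matched, home and held pressed. The press force (about 12 N) exceeds the spring's 10 N at the stop. No verdict came back.

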